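# Measure from the tray rim to the red strip and lock the tape

## Task

Take the small orange tape measure and hook the end of its blade over the rim of the metal tray, on the side that faces the coloured strips. Back the tape measure straight away from the tray, standing on the worktop, until the front of its case stands over the red strip (not the blue one). Leave it standing there and then press the red lock button on its top fully down, so that the tape stays hooked and locked at that length.

Things in the scene. Friction and masses are not known exactly. Their poses are not given: they have to be found in the camera images.
- tape: Orange tape measure standing on the worktop, loose, 0.5 kg, rubber foot; case 92 mm long (its x), 36 mm wide (its y; grip it across this width), 56 mm tall. Origin: centre of the case's underside. +x points out along the blade, z up. The blade leaves the front face (x = +46 mm) at mid height, its underside 33 mm above the foot; the blade is 18 mm wide and 2 mm thick and always sticks out at least 43 mm.
- tape_front (a point): Point on the front face of the case where the blade comes out, 46 mm ahead of the case's centre (+x), 34 mm above its foot.
- tape_hook (a point): The inner face (facing the case) of the steel hook at the blade's end: 40 mm ahead of the front face when the blade is in, farther by joint tape_blade when drawn out. The hook is a plate 3 mm thick and 20 mm wide that hangs from the blade down to 17 mm above the level of the case's foot; this point lies 20 mm above the foot.
- tape_blade (a joint): How far the blade is drawn out of the case, m: 0 = in (rest), at most 0.083. A spring pulls it in with about 0.7 N at 0 and 1.1 N at 0.08; standing on the worktop, the case does not slide under that pull.
- tape_lock (a joint): Lock button, m: 0 = up (unlocked), 0.006 = fully down (locked). It moves straight down by 6 mm, needs about 4 to 6 N, and stays where it is left; when down, a brake pad clamps the blade.
- tape_lock_top (a point): Centre of the top of the red lock button, 26 mm by 20 mm, on the case's top: 67 mm above the foot when up, 4 mm behind the case's centre.
- tray: Shallow square metal instrument tray, fixed to the worktop, 224 mm (x) by 222 mm (y), 29 mm high, hollow, inner floor 2 mm above the worktop. Origin: centre of its underside, z up. The side that faces the strips is its -y side: there the rim is at y from -111 to -106 mm, its top 29 mm high, the wall below it 2 mm thick.
- red_strip: Flat red line on the worktop, 240 mm long (its x) and 16 mm wide (its y), no height to speak of, parallel to the tray's -y rim and at its -y side, 60 to 115 mm from the rim. Origin: its centre. Its y axis points to the tray.
- blue_strip: The same line in blue, nearer to or farther from the tray than the red one; not the one to stop at.

How it is judged:
On the way, in this order (a step that is already met when the one before it is completed fails the run):
1. the hook hangs inside the tray's rim with the blade hardly drawn and unlocked (y of tape_hook in the frame of tray between -0.112 and -0.03 m and x of tape_hook in the frame of tray between -0.095 and 0.095 m and z of tape_hook in the frame of tray between 0 and 0.027 m and value of joint tape_blade below 0.015 m and value of joint tape_lock below 0.003 m), for 0.1 s.
2. the tape stands drawn out to the red strip, hook still in the rim, not yet locked (y of tape_hook in the frame of tray between -0.112 and -0.094 m and x of tape_hook in the frame of tray between -0.095 and 0.095 m and z of tape_hook in the frame of tray between 0 and 0.027 m and angle between tape's own z axis and vertical below 0.12 rad and height (world z) of tape below 0.006 m and y of tape_front in the frame of red_strip between -0.016 and 0.016 m and value of joint tape_blade above 0.015 m and value of joint tape_lock below 0.003 m), for 0.2 s.
At the end, for the whole second after the job is handed in: Hook behind the tray's -y rim, below its top and within 12 mm of its inner side; case upright and at rest on the worktop, square to the rim within 15 degrees, its front within 16 mm of the red strip's middle line; lock button at least 4 mm down (y of tape_hook in the frame of tray between -0.112 and -0.094 m and x of tape_hook in the frame of tray between -0.095 and 0.095 m and z of tape_hook in the frame of tray between 0 and 0.027 m and angle between tape's own z axis and vertical below 0.12 rad and height (world z) of tape below 0.006 m and y of tape_front in the frame of red_strip between -0.016 and 0.016 m and value of joint tape_blade above 0.015 m and angle between the x axis of tape and the y axis of tray, either way round below 0.26 rad and value of joint tape_lock above 0.004 m and linear speed of tape below 0.01 m/s and velocity of joint tape_blade between -0.005 and 0.005 m/s); the robot touches nothing.
It fails at once if the tape measure is tipped over (angle between tape's own z axis and vertical above 0.8 rad).
It also fails if it takes over 51 s, if anything falls off the work surface, if the arm or the gripper's body presses on something with over 40 N, if the wrist force passes 120 N, or if a joint passes its speed limit or range.

## Robot

A 6-joint arm with a two-finger parallel gripper is mounted at the origin on a cart in front of the work surface, level with it; the furniture and walls round the work are solid. World frame = base frame: x ahead of the robot, y to its left, z up, the work surface at z = 0. Lengths are in m, angles in rad, forces in N, time in s.
With the tool pointing down it reaches from about 0.375 to 0.9 m from the base axis. Payload 3.1 kg.
Tool frame: the origin (TCP) lies midway between the tips of the shut fingers; the grasp point (between the pads) lies robot.grasp_offset behind it (robot.grasp_offset is the distance from the TCP to the grasp point, in m); z points along the fingers, y is the line along which they close (so a half turn about z gives the same grasp; the last joint's range is limited). The gripper opens to 85 mm and grips with 20 to 120 N. Pads are 22 mm wide; open, the fingers measure 114 mm over their backs; the gripper's body (76 mm by 85 mm) begins 54 mm behind the grasp point. The pads swing forward as they close: fully open they stand 13 mm farther back than shut.
Start: joints at [-1.435, 0.527, 1.433, -0, 1.181, -0.178], TCP at [0.193, -0.594, 0.231] pointing down, gripper open.
Joint ranges: [-3.08, 3.08], [-0.75, 2.2], [0.22, 2.44], [-1.43, 4.57], [0, 2.65], [-2.85, 2.85]. Speed limits (rad/s): [2.79, 2.79, 3.14, 3.14, 3.14, 3.14].

## Interface

Orientations are given as [roll, pitch, yaw] about the fixed x, y, z axes, in that order (R = Rz(yaw) Ry(pitch) Rx(roll)).
In Python, from bench import robot gives the robot as it stands.
- The arm moves only by the shell command python3 -m crank 'ROWS'. ROWS is a JSON object of lists of equal length, an entry for each row: "dp": the shift along the tool's x, y, z in m, a list of three; "angular": the turn, a rotation vector about the tool's x, y, z in rad, a list of three; "gripper": the finger opening in m, from 0 to 0.0854. In form: {"dp": [[x, y, z], ...], "angular": [[ax, ay, az], ...], "gripper": [gripper, ...]}. A call has 1 to 10 rows; each row is the pose to reach, as a shift and turn from the pose commanded when the call began, along the tool's axes at that moment; what a row does not reach only later rows make up. A row lasts 1/10 s, in which the tool goes at most 50 mm and 8.59 degrees, less where a joint would pass 70% of its speed; a pose out of reach is approached as far as the arm can. A call with a gripper value outside its range is refused whole. The fingers move at their own pace and stop on an object; the grip force is fixed at half the most. Time passes only in rows, so rows that repeat a pose let the fingers close. It gives the time, the measured TCP pose, the force, the opening and the grip force at its end, in the units of the state.
- robot.get_state(): the state, without advancing time (a new reading comes with each control period).
- robot.get_image(name): name is "side" or "top"; returns the picture (400x640x3 uint8, red, green, blue); there is no depth.
- robot.camera_params(name): a dict with "intrinsics" (3x3 intrinsics, pixels), "dist_coeffs" ([k1, k2, p1, p2, k3] as OpenCV has them; the pictures are not rectified), "origin" and "attitude" of the camera in the world. Camera axes: x right, y down, z forward; pixel columns grow to the right and rows downward; lengths in m; the calibration is good to about 2 mm. A picture is of the moment at which its call begins. camera_params takes no time and is no camera call.
- robot.sign_off(): hands the job in; it is judged then, once.
The state is a dict: "t": time; "qpos": joint angles; "qvel": joint speeds; "effort": joint torques, N m; "ee_pos": TCP position; "ee_rot": TCP orientation; "wrist_force": force on the tool from outside, world axes, zero at the start; "ft_torque": the same for the moment, N m; "opening": finger opening in m; "grip_force": force on a finger pad.
Only numpy, scipy, OpenCV 4.12 (cv2) and the standard library are available. Lean on these libraries where they do the work, as an engineer would, in place of code of your own. Each camera call takes 0.05 s, during which the arm holds its last target. There are 200 camera calls.

## Working session

There is one attempt and no reset: what is moved stays moved. The work goes in short steps, Python scripts to look and compute and a shell command to move; the robot and the scene stay as the last step left them, time stands still between calls to the robot, and variables do not carry over. Pictures are saved under pics/ and viewed, at most 10 in all, crops included, and the job is handed in when it is done.

```bash
mkdir -p pics; cat > h.py <<'E'
import numpy as np,cv2
from bench import robot
from scipy.spatial.transform import Rotation as R
def cam(n):
    p=robot.camera_params(n);return p
def rot(a):
    a=np.array(a,float)
    return a if a.shape==(3,3) else (R.from_euler('xyz',a).as_matrix() if a.size==3 else R.from_quat(a).as_matrix())
def ray(n,uv):
    p=cam(n);uv=np.array(uv,float).reshape(-1,1,2)
    d=cv2.undistortPoints(uv,np.array(p['intrinsics'],float),np.array(p['dist_coeffs'],float)).reshape(-1,2)
    return np.array(p['origin'],float),np.c_[d,np.ones(len(d))]@rot(p['attitude']).T
def onz(n,uv,z):
    o,d=ray(n,uv);return o+d*((z-o[2])/d[:,2])[:,None]
def shot(n,f=None):
    im=np.array(robot.get_image(n))
    if f: cv2.imwrite('pics/'+f,im[:,:,::-1])
    return im
E
python3 - <<'E'
from h import *
for n in('top','side'):
    shot(n,n+'0.png');print(robot.camera_params(n))
print(robot.get_state(),robot.grasp_offset)
E
```

```text
{'intrinsics': array([[409.85852921,   0.        , 326.42914149],
       [  0.        , 409.85852921, 194.66406335],
       [  0.        ,   0.        ,   1.        ]]), 'dist_coeffs': array([0.0002242, 0.       , 0.       , 0.       , 0.       ]), 'origin': array([0.3791868 , 0.00295089, 1.00886185]), 'attitude': array([-3.03033867, -0.01268311, -1.57637783])}
{'intrinsics': array([[420.59225099,   0.        , 311.71072259],
       [  0.        , 420.59225099, 193.51881818],
       [  0.        ,   0.        ,   1.        ]]), 'dist_coeffs': array([0.01134985, 0.        , 0.        , 0.        , 0.        ]), 'origin': array([ 0.48494895, -0.96739874,  0.69468269]), 'attitude': array([-2.13618471,  0.01812309, -0.03572055])}
{'t': 0.1, 'qpos': array([-1.43552470e+00,  5.28379466e-01,  1.43377230e+00, -1.32940533e-05,
        1.18142663e+00, -1.78518988e-01]), 'qvel': array([-7.72062116e-04, -2.14772505e-03, -2.13816285e-03, -1.90096523e-05,
        1.16211770e-04, -1.91334019e-04]), 'effort': array([-7.48916227e-04, -4.43305063e+01, -1.78586537e+01, -2.66957804e-04,
        3.89620327e-03,  7.07526709e-06]), 'ee_pos': array([ 0.19284057, -0.59382244,  0.23042823]), 'ee_rot': array([-3.13963628e+00, -3.40519751e-04,  3.13795338e-01]), 'wrist_force': array([0.31502421, 0.9012722 , 0.58121244]), 'ft_torque': array([-0.01333421,  0.05102423, -0.02732719]), 'grip_force': 0.0, 'opening': 0.08551280541874746} 0.0187
```

View pics/top0.png

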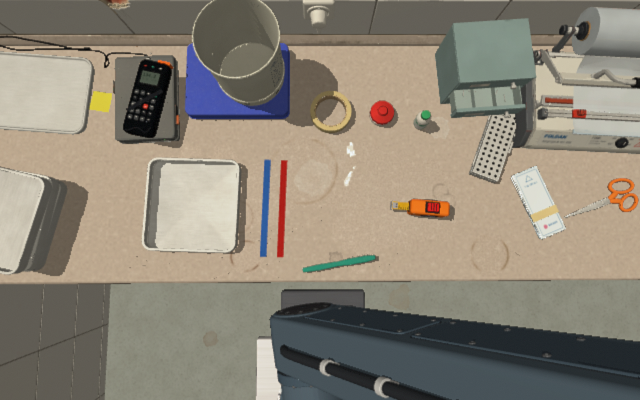

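View pics/side0.png

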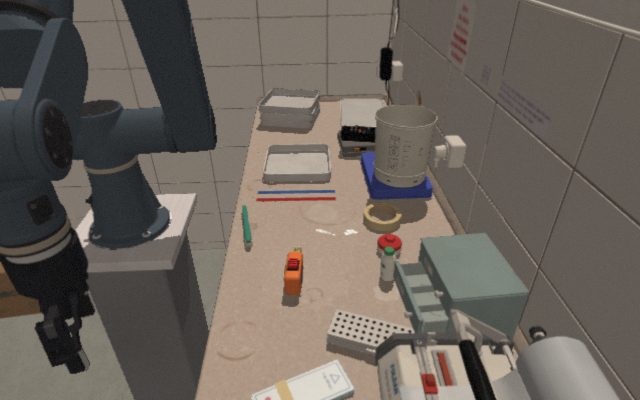

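The top view shows the tape at (430,208) with its blade pointing left toward +y. The tray is at (193,205) with its near rim at column ~240, the blue strip at column 265 and the red one at 282. The side view agrees: the tape stands at (293,272) and red is farther from the tray than blue.

```bash
cat >> h.py <<'E'
def blobs(im,win,lo,hi):
    h=cv2.cvtColor(im,cv2.COLOR_RGB2HSV);m=cv2.inRange(h,lo,hi);k=np.zeros_like(m);x0,y0,x1,y1=win;k[y0:y1,x0:x1]=m[y0:y1,x0:x1]
    c=max(cv2.findContours(k,cv2.RETR_EXTERNAL,cv2.CHAIN_APPROX_NONE)[0],key=cv2.contourArea)
    return c[:,0,:].astype(float)
E
python3 - <<'E'
from h import *
im=shot('top')
def rect(c,z):
    P=onz('top',c,z)[:,:2].astype(np.float32);return cv2.minAreaRect(P)
print('red',rect(blobs(im,(272,150,295,265),(0,150,80),(8,255,255)),0))
h=cv2.cvtColor(im,cv2.COLOR_RGB2HSV)
print('blue',rect(blobs(im,(255,150,275,265),(100,120,60),(125,255,255)),0))
c=blobs(im,(385,190,460,225),(3,150,110),(20,255,255));print('case@56',rect(c,.056),c.min(0),c.max(0))
c=blobs(im,(405,190,460,225),(0,170,90),(4,255,255));print('button@67',rect(c,.067),c.min(0),c.max(0))
print(im[205,225:250].tolist());print(im[208,384:412].tolist())
big=cv2.resize(im[150:260,130:460],None,fx=2.4,fy=2.4,interpolation=cv2.INTER_CUBIC)
cv2.imwrite('pics/z1.png',big[:,:,::-1])
s=shot('side')
c=blobs(s,(275,240,315,300),(0,170,90),(3,255,255));print('button side',onz('side',c.mean(0),.067),c.min(0),c.max(0))
print('red side',rect(blobs(s,(250,193,340,205),(0,150,80),(8,255,255)),0))
E
```

```text
red ((0.459505170583725, 0.10016452521085739), (0.014901739545166492, 0.2351883053779602), 88.0447006225586)
blue ((0.4621060788631439, 0.1414158195257187), (0.013689879328012466, 0.2350902259349823), 87.99440002441406)
case@56 ((0.45455893874168396, -0.24740266799926758), (0.09823925048112869, 0.036613594740629196), 85.78231048583984) [407. 199.] [449. 216.]
button@67 ((0.45463550090789795, -0.254759818315506), (0.026007378473877907, 0.01855454035103321), 89.73243713378906) [427. 203.] [438. 211.]
[[223, 218, 199], [224, 219, 201], [224, 219, 200], [224, 219, 201], [225, 220, 202], [226, 221, 204], [226, 221, 204], [225, 220, 203], [225, 220, 203], [226, 221, 204], [224, 220, 203], [219, 213, 195], [138, 134, 123], [85, 83, 76], [89, 83, 75], [107, 96, 82], [107, 96, 82], [107, 95, 82], [107, 95, 82], [105, 93, 80], [122, 108, 92], [188, 167, 141], [186, 165, 139], [180, 158, 133], [185, 163, 139]]
[[194, 173, 148], [196, 176, 151], [190, 171, 145], [185, 164, 141], [189, 169, 144], [184, 165, 141], [136, 128, 116], [166, 155, 139], [194, 161, 93], [180, 143, 79], [198, 155, 82], [194, 159, 91], [191, 156, 83], [193, 155, 76], [173, 131, 37], [192, 142, 31], [166, 125, 29], [169, 128, 30], [198, 148, 26], [174, 132, 29], [204, 152, 28], [177, 134, 28], [205, 153, 28], [147, 112, 27], [151, 114, 27], [93, 57, 31], [168, 78, 20], [221, 102, 24]]
button side [[ 0.45718169 -0.26173034  0.067     ]] [288. 258.] [297. 267.]
red side ((0.4820168614387512, 0.06588426232337952), (0.0056772539392113686, 0.19022434949874878), 0.671333372592926)
```

View pics/z1.png

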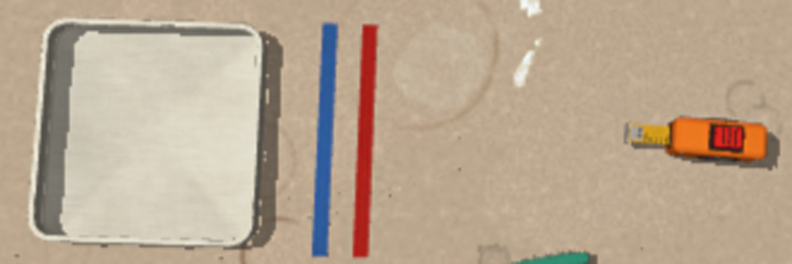

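The zoom confirms it: the blade points at the tray's near rim and is tilted a few degrees. Next I compute the tray rim and the first move.

```bash
cat >> h.py <<'E'
def go(p,yaw):
    s=robot.get_state();A=R.from_euler('xyz',s['ee_rot']);B=R.from_euler('xyz',[np.pi,0,yaw])
    print('dp',A.inv().apply(np.array(p)-s['ee_pos']).round(4),'ang',(A.inv()*B).as_rotvec().round(4),'t',s['t'],'ee',s['ee_pos'].round(4),s['ee_rot'].round(3))
E
python3 - <<'E'
from h import *
im=shot('top')
g=cv2.cvtColor(im,cv2.COLOR_RGB2GRAY).astype(float)
pts=[]
for r in range(180,235,4):
    row=g[r,228:246];j=np.argmin(np.diff(row));pts.append((228+j+.5,r))
P=onz('top',pts,.029);print('rim outer',P[0],P[-1],np.median(P[:,1]))
print('tray x ends',onz('top',[(195,158),(195,252)],.029))
print('hook',onz('top',[(390,206)],.034))
h=onz('top',[(391,206)],.034)[0];b=np.array([.4546,-.2548]);print('yaw',np.degrees(np.arctan2(h[1]-b[1],h[0]-b[0])))
go([.4555,-.251,.13],np.radians(86.5))
E
```

```text
rim outer [0.52501428 0.20153285 0.029     ] [0.40027113 0.20637067 0.029     ] 0.2046246426300217
tray x ends [[0.57919305 0.3074974  0.029     ]
 [0.35377477 0.30076259 0.029     ]]
hook [[ 0.46012805 -0.16186923  0.034     ]]
yaw 86.51269275783805
dp [ 0.3557 -0.2452  0.1011] ang [-8.0000e-04 -8.0000e-04 -1.1959e+00] t 0.25 ee [ 0.1929 -0.5941  0.2308] [-3.141 -0.     0.314]
```

```bash
python3 -m crank '{"dp":[[0.036,-0.025,0.01],[0.071,-0.049,0.02],[0.107,-0.074,0.03],[0.142,-0.098,0.04],[0.178,-0.123,0.05],[0.213,-0.147,0.06],[0.249,-0.172,0.07],[0.284,-0.196,0.08],[0.32,-0.22,0.09],[0.356,-0.245,0.101]],"angular":[[0,0,-0.12],[0,0,-0.24],[0,0,-0.36],[0,0,-0.48],[0,0,-0.6],[0,0,-0.72],[0,0,-0.84],[0,0,-0.96],[0,0,-1.08],[0,0,-1.196]],"gripper":[0.085,0.085,0.085,0.085,0.085,0.085,0.085,0.085,0.085,0.085]}'
python3 -c "
from h import *
go([.4555,-.251,.017],np.radians(86.5))"
```

```text
t: 1.25
ee_pos: [0.4571, -0.2504, 0.1301]
ee_rot: [3.141, 0.001, 1.514]
wrist_force: [0.2, -0.4, 0.1]
opening: 0.085
grip_force: 0.0
dp [-0.0006 -0.0017  0.1131] ang [0.0008 0.0007 0.0046] t 1.25 ee [ 0.4571 -0.2504  0.1301] [3.141e+00 1.000e-03 1.514e+00]
```

```bash
python3 -m crank '{"dp":[[0,-0.0015,0.03],[0,-0.0015,0.06],[0,-0.0015,0.085],[0,-0.0015,0.105],[0,-0.0015,0.113],[0,-0.0015,0.113],[0,-0.0015,0.113],[0,-0.0015,0.113],[0,-0.0015,0.113],[0,-0.0015,0.113]],"angular":[[0,0,0],[0,0,0],[0,0,0],[0,0,0],[0,0,0],[0,0,0],[0,0,0],[0,0,0],[0,0,0],[0,0,0]],"gripper":[0.085,0.085,0.085,0.085,0.085,0.085,0.02,0.02,0.02,0.02]}'
python3 -m crank '{"dp":[[0,0,0],[0,0,0],[0,0,0],[0,0,0]],"angular":[[0,0,0],[0,0,0],[0,0,0],[0,0,0]],"gripper":[0.02,0.02,0.02,0.02]}'
```

```text
t: 2.25
ee_pos: [0.4556, -0.2522, 0.0186]
ee_rot: [3.138, 0.002, 1.509]
wrist_force: [1.3, 1.2, 5.0]
opening: 0.0351
grip_force: 59.6
t: 2.65
ee_pos: [0.4556, -0.2522, 0.0186]
ee_rot: [3.139, 0.002, 1.509]
wrist_force: [1.9, 0.5, 5.5]
opening: 0.0356
grip_force: 59.9
```

```bash
python3 -m crank '{"dp":[[0,0,-0.01],[0,0,-0.03],[0,0,-0.04],[0,0,-0.04]],"angular":[[0,0,0],[0,0,0],[0,0,0],[0,0,0]],"gripper":[0.02,0.02,0.02,0.02]}'
python3 -c "
from h import *
go([.461,.128,.058],np.radians(88))"
```

```text
t: 3.05
ee_pos: [0.4549, -0.2519, 0.0586]
ee_rot: [3.14, 0.002, 1.51]
wrist_force: [-0.1, -0.3, -5.8]
opening: 0.0355
grip_force: 60.7
dp [ 3.795e-01 -1.700e-02 -1.000e-04] ang [ 0.0019  0.0016 -0.0259] t 3.05 ee [ 0.4549 -0.2519  0.0586] [3.14e+00 2.00e-03 1.51e+00]
```

```bash
python3 -m crank '{"dp":[[0.02,-0.001,0],[0.06,-0.003,0],[0.105,-0.005,0],[0.15,-0.007,0],[0.195,-0.009,0],[0.24,-0.011,0],[0.285,-0.013,0],[0.325,-0.015,0],[0.36,-0.016,0],[0.38,-0.017,0]],"angular":[[0,0,0],[0,0,0],[0,0,-0.005],[0,0,-0.01],[0,0,-0.015],[0,0,-0.02],[0,0,-0.026],[0,0,-0.026],[0,0,-0.026],[0,0,-0.026]],"gripper":[0.02,0.02,0.02,0.02,0.02,0.02,0.02,0.02,0.02,0.02]}'
python3 -m crank '{"dp":[[0,0,0],[0,0,0]],"angular":[[0,0,0],[0,0,0]],"gripper":[0.02,0.02]}'
python3 - <<'E'
from h import *
a=shot('top');b=shot('side');c1=a[140:270,130:340];c2=b[120:260,230:380]
f=lambda x,s:cv2.resize(x,s,interpolation=cv2.INTER_CUBIC)
cv2.imwrite('pics/z2.png',np.hstack([f(c1,(420,260)),f(c2,(280,260))])[:,:,::-1])
E
```

```text
t: 4.05
ee_pos: [0.4598, 0.1315, 0.0568]
ee_rot: [-3.14, -0.0, 1.538]
wrist_force: [1.1, 0.0, -5.3]
opening: 0.0353
grip_force: 60.6
t: 4.25
ee_pos: [0.4601, 0.1291, 0.0568]
ee_rot: [-3.14, 0.0, 1.537]
wrist_force: [-0.2, 0.1, -6.1]
opening: 0.0351
grip_force: 60.6
```

View pics/z2.png

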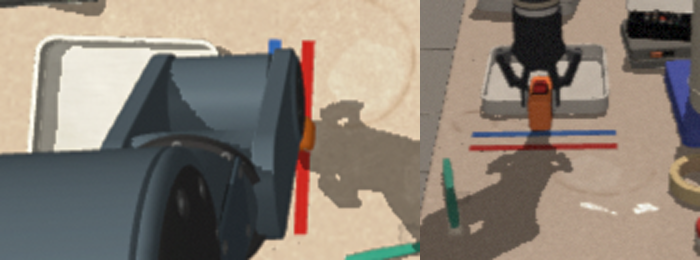

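The arm hides the hook from both cameras. The side view at right shows the case held upright and square to the strips, so I go by the TCP and the measured rim.

```bash
python3 -m crank '{"dp":[[0.008,0,0],[0.014,0,0],[0.014,0,0.01],[0.014,0,0.02],[0.014,0,0.03],[0.014,0,0.035],[0.014,0,0.037],[0.014,0,0.038],[0.014,0,0.038],[0.014,0,0.038]],"angular":[[0,0,0],[0,0,0],[0,0,0],[0,0,0],[0,0,0],[0,0,0],[0,0,0],[0,0,0],[0,0,0],[0,0,0]],"gripper":[0.02,0.02,0.02,0.02,0.02,0.02,0.02,0.02,0.02,0.02]}'
python3 -m crank '{"dp":[[0,0,0],[0,0,0]],"angular":[[0,0,0],[0,0,0]],"gripper":[0.02,0.02]}'
python3 - <<'E'
from h import *
b=shot('side');cv2.imwrite('pics/z3.png',cv2.resize(b[120:240,230:370],None,fx=4,fy=4,interpolation=cv2.INTER_CUBIC)[:,:,::-1])
E
```

```text
t: 5.35
ee_pos: [0.4614, 0.1429, 0.0196]
ee_rot: [3.141, -0.0, 1.536]
wrist_force: [1.1, -0.0, -5.5]
opening: 0.0354
grip_force: 60.6
t: 5.55
ee_pos: [0.4613, 0.1429, 0.0196]
ee_rot: [3.141, -0.0, 1.536]
wrist_force: [1.0, -0.8, -4.6]
opening: 0.0353
grip_force: 60.6
```

View pics/z3.png

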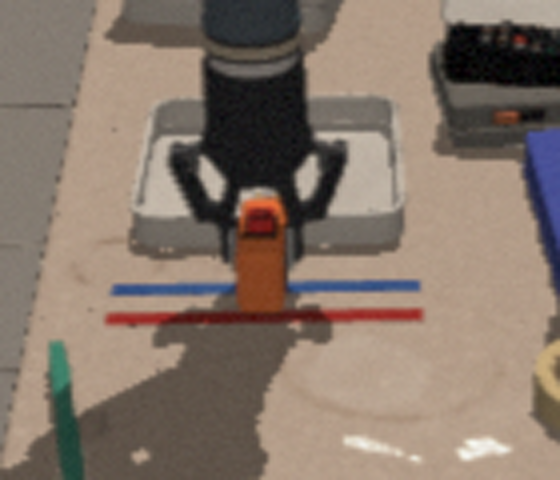

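Close side view: the case is upright and held about 1 mm off the worktop, with its rear bottom at the red strip (260,310). That fits the expected rear position of y≈0.098. Now I back away.

```bash
python3 -m crank '{"dp":[[-0.004,0,0],[-0.012,0,0],[-0.022,0,0],[-0.032,0,0],[-0.042,0,0],[-0.052,0,0],[-0.062,0,0],[-0.072,0,0],[-0.082,0,0],[-0.086,0,0]],"angular":[[0,0,0],[0,0,0],[0,0,0],[0,0,0],[0,0,0],[0,0,0],[0,0,0],[0,0,0],[0,0,0],[0,0,0]],"gripper":[0.02,0.02,0.02,0.02,0.02,0.02,0.02,0.02,0.02,0.02]}'
python3 -m crank '{"dp":[[-0.004,0,0],[-0.004,0,0],[-0.004,0,0]],"angular":[[0,0,0],[0,0,0],[0,0,0]],"gripper":[0.02,0.02,0.02]}'
python3 - <<'E'
from h import *
print(robot.get_state()['wrist_force'])
a=shot('top');b=shot('side');f=lambda x,s:cv2.resize(x,s,interpolation=cv2.INTER_CUBIC)
cv2.imwrite('pics/z4.png',np.hstack([f(a[140:270,180:360],(415,300)),f(b[130:270,230:370],(300,300))])[:,:,::-1])
E
```

```text
t: 6.6
ee_pos: [0.4581, 0.0558, 0.0193]
ee_rot: [-3.142, 0.0, 1.535]
wrist_force: [0.1, 0.5, -5.0]
opening: 0.0354
grip_force: 60.2
t: 6.9
ee_pos: [0.4581, 0.053, 0.0193]
ee_rot: [3.141, -0.0, 1.536]
wrist_force: [-0.4, 0.9, -4.8]
opening: 0.0357
grip_force: 60.4
[-0.4394467   0.94118311 -4.78090799]
```

View pics/z4.png

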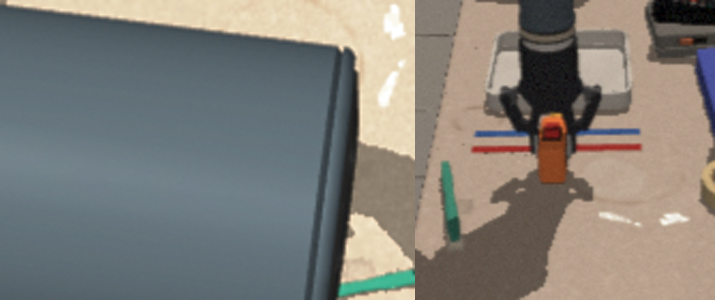

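The side view shows the case upright, backed off past the red strip, and the wrist force of +0.9 N in y fits the spring pull of a hooked blade. Now I set it down and release.

```bash
python3 -m crank '{"dp":[[0,0,0.0005],[0,0,0.001],[0,0,0.0015],[0,0,0.0015],[0,0,0.0015]],"angular":[[0,0,0],[0,0,0],[0,0,0],[0,0,0],[0,0,0]],"gripper":[0.02,0.02,0.02,0.02,0.02]}'
python3 -m crank '{"dp":[[0,0,0],[0,0,0],[0,0,0],[0,0,0],[0,0,0],[0,0,0]],"angular":[[0,0,0],[0,0,0],[0,0,0],[0,0,0],[0,0,0],[0,0,0]],"gripper":[0.04,0.045,0.055,0.065,0.075,0.08]}'
python3 -m crank '{"dp":[[0,0,-0.005],[0,0,-0.03],[0,0,-0.06],[0,0,-0.09],[0,0,-0.11],[0,0,-0.11],[0,0,-0.11],[0,0,-0.11],[0,0,-0.11]],"angular":[[0,0,0],[0,0,0],[0,0,0],[0,0,0],[0,0,0],[0,0,0],[0,0,0],[0,0,0],[0,0,0]],"gripper":[0.08,0.08,0.08,0.08,0.08,0.0,0.0,0.0,0.0]}'
python3 - <<'E'
from h import *
a=shot('top');b=shot('side')
cv2.imwrite('pics/z5.png',cv2.resize(b[110:250,230:370],None,fx=4,fy=4,interpolation=cv2.INTER_CUBIC)[:,:,::-1])
E
```

```text
t: 7.5
ee_pos: [0.4582, 0.0533, 0.0186]
ee_rot: [3.141, -0.0, 1.536]
wrist_force: [0.4, 3.6, 5.5]
opening: 0.0356
grip_force: 61.7
t: 8.1
ee_pos: [0.458, 0.0529, 0.0177]
ee_rot: [-3.141, 0.0, 1.536]
wrist_force: [-0.3, 1.7, 0.6]
opening: 0.0799
grip_force: 0.0
t: 9.0
ee_pos: [0.4572, 0.053, 0.1268]
ee_rot: [-3.139, -0.0, 1.536]
wrist_force: [-0.8, -0.3, 0.0]
opening: 0.0221
grip_force: 0.0
```

View pics/z5.png

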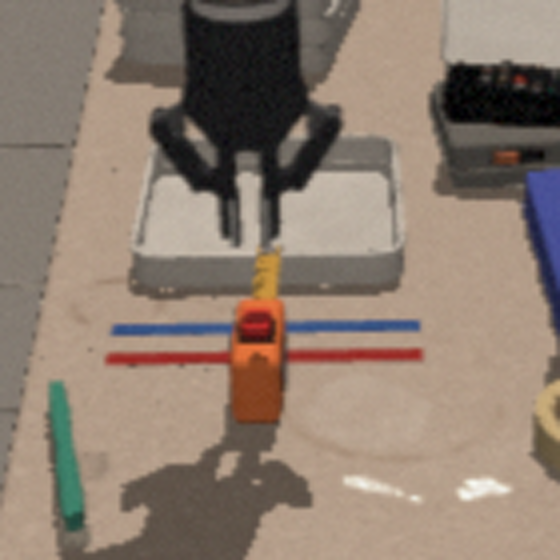

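The blade runs from the case to the tray rim and is hooked there (blade at (267,270)). The case is upright with its rear bottom at (257,418). I check this numerically in the side view.

```bash
python3 - <<'E'
from h import *
s=shot('side')
print('rear bottom',onz('side',[(230+257/4,110+419/4)],0),'red mid',onz('side',[(230+150/4,110+357.5/4),(230+390/4,110+354/4)],0))
c=blobs(s,(280,180,310,200),(0,170,60),(4,255,255));print(c.min(0),c.max(0))
print('button',onz('side',[c.mean(0)],.065), 'rear top edge approx')
go([.459,.0502,.075],1.536)
E
```

```text
rear bottom [[0.45756637 0.0173635  0.        ]] red mid [[0.37664782 0.1029453  0.        ]
 [0.55813185 0.09625679 0.        ]]
[290. 187.] [297. 194.]
button [[0.45863696 0.04361353 0.065     ]] rear top edge approx
dp [-0.0027  0.0017  0.052 ] ang [-0.0019 -0.0002 -0.0003] t 9.15 ee [0.4575 0.053  0.127 ] [-3.14  -0.     1.536]
```

```bash
python3 -m crank '{"dp":[[-0.003,0.002,0],[-0.003,0.002,0.02],[-0.003,0.002,0.04],[-0.003,0.002,0.053],[-0.003,0.002,0.056],[-0.003,0.002,0.058],[-0.003,0.002,0.06],[-0.003,0.002,0.062],[-0.003,0.002,0.064]],"angular":[[0,0,0],[0,0,0],[0,0,0],[0,0,0],[0,0,0],[0,0,0],[0,0,0],[0,0,0],[0,0,0]],"gripper":[0,0,0,0,0,0,0,0,0]}'
```

```text
t: 10.05
ee_pos: [0.4604, 0.0498, 0.0643]
ee_rot: [3.14, 0.0, 1.536]
wrist_force: [-0.2, 0.2, 2.7]
opening: 0.0001
grip_force: 1.2
```

```bash
python3 -m crank '{"dp":[[0,0,0.001],[0,0,0.002],[0,0,0.003],[0,0,0.004],[0,0,0.0045],[0,0,0.005],[0,0,0.005]],"angular":[[0,0,0],[0,0,0],[0,0,0],[0,0,0],[0,0,0],[0,0,0],[0,0,0]],"gripper":[0,0,0,0,0,0,0]}'
```

```text
t: 10.75
ee_pos: [0.4605, 0.0498, 0.0608]
ee_rot: [3.139, 0.0, 1.536]
wrist_force: [-2.9, -0.5, 22.1]
opening: 0.0001
grip_force: 10.9
```

The force rises to 22 N at z≈0.061, so the button has bottomed out. I retreat clear and check.

```bash
python3 -m crank '{"dp":[[0,0,-0.005],[0,0,-0.02],[0,0,-0.05],[0,0,-0.09],[0,0,-0.13],[0,0,-0.15],[-0.04,0,-0.15],[-0.09,0,-0.15],[-0.13,0,-0.15],[-0.15,0,-0.15]],"angular":[[0,0,0],[0,0,0],[0,0,0],[0,0,0],[0,0,0],[0,0,0],[0,0,0],[0,0,0],[0,0,0],[0,0,0]],"gripper":[0,0,0,0,0,0,0,0,0,0]}'
python3 -m crank '{"dp":[[-0.05,0,0],[-0.1,0,0],[-0.14,0,0],[-0.14,0,0]],"angular":[[0,0,0],[0,0,0],[0,0,0],[0,0,0]],"gripper":[0,0,0,0]}'
python3 - <<'E'
from h import *
a=shot('top');b=shot('side');f=lambda x,s:cv2.resize(x,s,interpolation=cv2.INTER_CUBIC)
cv2.imwrite('pics/z6.png',np.hstack([f(a[150:260,200:340],(420,330)),f(b[130:250,230:370],(350,330))])[:,:,::-1])
try:
  c=blobs(a,(270,180,330,225),(0,170,90),(4,255,255));print(c.min(0),c.max(0))
except Exception as e:print(e)
E
```

```text
t: 11.75
ee_pos: [0.4545, -0.1028, 0.2087]
ee_rot: [3.141, 0.001, 1.533]
wrist_force: [0.4, 0.9, -0.0]
opening: 0.0001
grip_force: 0.0
t: 12.15
ee_pos: [0.4503, -0.2454, 0.2087]
ee_rot: [3.14, 0.003, 1.53]
wrist_force: [-1.0, -0.3, 0.6]
opening: 0.0001
grip_force: 0.0
[296. 203.] [307. 211.]
```

View pics/z6.png

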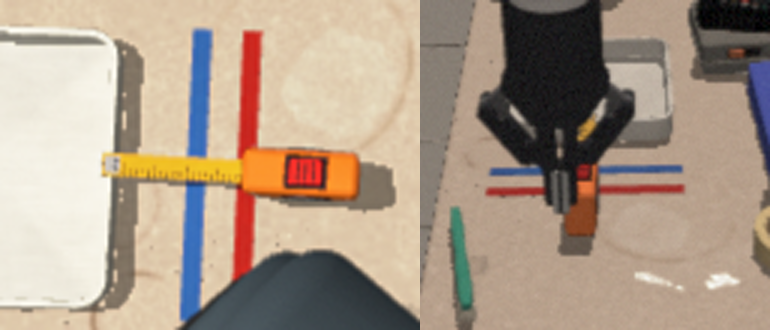

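Top view: the hook sits inside the rim at (112,165), the blade runs straight to the case, the case front stands on the red strip at (245,172), and the gripper is clear. I hand it in.

```bash
python3 -c "
from h import *
print(onz('top',[(301.5,207)],.061)); print(robot.sign_off())"
```

```text
[[0.45649025 0.04827896 0.061     ]]
the job is handed in; nothing more can be done
None
```

The job is handed in at about 12 s: the tape is hooked over the tray's near rim, its case stands upright with the front over the red strip, and the lock button was pressed to its stop; the verdict was not reported back.

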